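# Level the contents of a parts box and put its lid on

### The arm

A 6-joint arm with a two-finger parallel gripper is mounted at the origin on a cart in front of the work surface, level with it; the furniture and walls round the work are solid. World frame = base frame: x ahead of the robot, y to its left, z up, the work surface at z = 0. Lengths are in m, angles in degrees, forces in N, time in s.
With the tool pointing down it reaches from about 0.3 to 0.75 m from the base axis. Payload 8.5 kg.
Tool frame: the origin (TCP) lies at the very end of the fingers, on their centre line; the grasp point (between the pads) lies 19 mm behind it; z points along the fingers, y is the line along which they close (so a half turn about z gives the same grasp; the last joint's range is limited). The gripper opens to 88 mm and grips with 3 to 60 N. Pads are 18 mm wide; open, the fingers measure 123 mm over their backs; the gripper's body (75 mm by 187 mm) begins 45 mm behind the grasp point.
Start: joints at [-77.596, 21.807, 74.336, -0, 83.858, -12.336], TCP at [0.23, -0.5, 0.239] pointing down, gripper open.
Joint ranges: [-178.18, 178.18], [-50.72, 133.34], [12.68, 142.11], [-81.47, 261.47], [9.98, 163.14], [-165.26, 165.26]. Speed limits (degrees/s): [136.94, 136.94, 180, 180, 180, 180].

### API

Orientations are given as [roll, pitch, yaw] about the fixed x, y, z axes, in that order (R = Rz(yaw) Ry(pitch) Rx(roll)).
In Python, from station import robot gives the robot as it stands. Calls block until the motion is done:
- robot.move_to(position, orientation): joint-space move of the TCP to a pose.
- robot.servo_line(position, rot=None, speed=0.15): straight line of the TCP; rot=None keeps the orientation; speed is the mean speed in m/s.
- robot.set_joints(angles): joint-space move.
- robot.set_gripper(opening, f_grip=None): finger opening in m; f_grip is the grip in N (None keeps the last); returns when the fingers have stopped.
- robot.wait(seconds).
- robot.inverse_kinematics(position, orientation): joint angles nearest the present ones, or None.
- robot.get_state(): the state.
- robot.snapshot(name): name is "scene" or "top" or "wrist"; returns (picture, depth): 400x640x3 uint8, red, green, blue; 400x640 float32, m along the optical axis (not along the pixel's ray), 0 where there is no reading.
- robot.camera_info(name): a dict with "fx", "fy", "cx", "cy" (pixels), "distortion" ([k1, k2, p1, p2, k3] as OpenCV has them; the pictures are not rectified), "view" (4x4, takes a point from world to camera coordinates). Camera axes: x right, y down, z forward; pixel columns grow to the right and rows downward; lengths in m; the calibration is good to about 2 mm. A picture is of the moment at which its call begins: read the wrist's pose just before it. camera_info takes no time and is no camera call; for the wrist camera it gives the pose at the moment of the call.
A pose or a line that the arm cannot do raises robot.IKError and nothing moves.
- robot.job_done(): hands the job in; it is judged then, once.
Trained networks look in the newest picture that a camera, given by its name, has taken for a name from the list of things; names that differ only in an ending like _2 or _b are one class to them, and where a whole thing is asked for, a point or a joint stands for the part that bears it (a point fixed in the world has none). Each returns a list of dicts, best first, with "confidence" (0 to 1); they miss things now and then, are a little off and sometimes report something else, mostly with a low value. They report only what shows in the picture. A call takes as long as a camera call. They do not tell look-alikes from the thing itself.
- robot.trace(label, camera): "mask" (400x640 bool, what is visible of it) and "bbox" ([centre column, centre row, width, height] in pixels, round what is visible of it).
The state is a dict: "time": time; "q": joint angles; "qd": joint speeds; "joint_efforts": joint torques, N m; "eef_pos": TCP position; "eef_rot": TCP orientation; "ft_force": force on the tool from outside, world axes, zero at the start; "wrist_torque": the same for the moment, N m; "opening": finger opening in m; "grip_force": force on a finger pad.
Only numpy, scipy, OpenCV 4.12 (cv2) and the standard library are available. Lean on these libraries where they do the work, as an engineer would, in place of code of your own. Each camera call takes 0.05 s, during which the arm holds its last target. There are 200 camera calls.

### The job

The plywood parts box cannot be closed, because the walnut offcut lies on top of the sanding block and sticks out over the rim. First lay the offcut flat in the other bay of the box, on the thin plywood panel, and let go of it; then pull the lid up off its rest, out of the two sprung roller catches, and put it on the box so that it is seated fully home all round. Leave everything else inside the box where it is, and do not disturb the pencil, the tape measure or the pine block on the bench.

Things in the scene. Friction and masses are not known exactly. Their poses are not given: they have to be found in the camera images.
- parts_box: Open plywood box, fixed. Outside 224 (own x) x 146 (y) x 56 high; base and walls 8 thick, inside 208 x 130 x 48 deep. A divider across the middle, top 40 above the underside, leaves two bays 100 (x) x 130 (y), centred at own x = +54 and -54: the sanding block is in one, the thin panel in the other. The seated lid leaves 40 of height inside. Origin: centre of underside, z up
- sanding_block: Sanding block with wooden top, 67 (own x) x 110 (own y) x 33 high, lying flat on the inner floor of one bay, its long side roughly along the box's y. Origin: centre of its underside. It stays there.
- ply_panel: Loose thin plywood panel, 80 (x) x 114 (y) x 6 thick, lying on the floor of the other bay. Origin: centre of its underside. It stays there.
- offcut_wedge: Dark walnut offcut, 42 (own x) x 110 (y) x 22 high, about 0.06 kg, one end sawn to a blunt wedge. Starts flat on the sanding block, long side roughly along the box's y, top 7 over the rim. Origin: centre of underside, z up. Its long sides are straight about the middle: grip there, 42 wide, but not below its underside, where the sanding block is wider
- lid_rest: Plywood board 316 (own x) x 150 (y) x 8, fixed, with two cross bearers, tops 20 above the bench, on which the lid lies. At each end (x = +-141) a steel housing 44 high holds a sprung roller (16 dia., 22 long) that sits 2 over the lid's short edge and gives way outward. A straight pull up of about 10 to 15 N, lid's weight included, frees the lid. Origin: centre of underside, z up
- box_lid: Plywood lid, about 0.3 kg: plate 224 (own x) x 146 (y) x 6; under it a plug 203 x 125 x 8 (lower half 197 x 119) that enters the box with 2.5 play a side; on it a wooden bar handle 110 (x) x 22 (y), from 14 to 50 above the origin, centred. Origin: centre of plug's underside, z up. Starts on the lid rest, x along x. Seated: x along the box's x, either way round, origin 48 above the box's underside
- pencil: Red pencil, 171 long, 8 thick, lying loose on the bench between box and lid rest. Origin: centre of its underside. Bystander.
- tape_measure: Tape measure, 37 x 85 x 66 high, loose on the bench beyond the box and lid rest. Origin: centre of its underside. Bystander.
- pine_block: Pine block, 40 x 45 x 75 high, standing loose on the bench at the near side. Origin: centre of its underside. Bystander.
Mind the look-alikes: they are no part of the job. There is more than one size of the ply_panel; the one meant has the size given above.

How it is judged (in metres and radians):
On the way, in this order (a step that is already met when the one before it is completed fails the run):
1. the offcut lies flat on the panel in the other bay, released, with the lid still on its rest (x of offcut_wedge in the frame of parts_box between -0.09 and 0.09 m and y of offcut_wedge in the frame of parts_box between -0.04 and 0.04 m and z of offcut_wedge in the frame of parts_box below 0.018 m and angle between offcut_wedge's own z axis and vertical below 0.1 rad and contact force between offcut_wedge and the fingers below 0.1 N and z of box_lid in the frame of lid_rest below 0.03 m), for 0.2 s.
2. the lid is pulled up out of the roller catches (z of box_lid in the frame of lid_rest above 0.05 m), for 0.1 s.
At the end, for the whole second after the job is handed in: Offcut flat in the panel's bay (under 18 mm above the box's underside); sanding block and panel flat on their own bay floors (under 12 mm, moved under 40 mm); lid seated: centred within 6 mm, origin 44 to 50.5 mm above the box's underside, level within 0.03 rad, in line with the box within 0.06 rad (x of offcut_wedge in the frame of parts_box between -0.09 and 0.09 m and y of offcut_wedge in the frame of parts_box between -0.04 and 0.04 m and z of offcut_wedge in the frame of parts_box below 0.018 m and angle between each of offcut_wedge, sanding_block, ply_panel's own z axis and vertical below 0.1 rad and x of sanding_block in the frame of parts_box between -0.09 and 0.09 m and y of sanding_block in the frame of parts_box between -0.04 and 0.04 m and z of each of sanding_block, ply_panel in the frame of parts_box below 0.012 m and x of ply_panel in the frame of parts_box between -0.09 and 0.09 m and y of ply_panel in the frame of parts_box between -0.04 and 0.04 m and distance of each of sanding_block, ply_panel from where it was at the start of the episode below 0.04 m and x of box_lid in the frame of parts_box between -0.006 and 0.006 m and y of box_lid in the frame of parts_box between -0.006 and 0.006 m and z of box_lid in the frame of parts_box between 0.044 and 0.0505 m and angle between the x axis of box_lid and the x axis of parts_box, either way round below 0.06 rad and angle between box_lid's own z axis and vertical below 0.03 rad and linear speed of box_lid below 0.02 m/s); the robot touches nothing.
It fails at once if the pencil was shoved (over 40 mm) (distance of pencil from where it was at the start of the episode above 0.04 m).
It fails at once if the tape measure was shoved (over 40 mm) (distance of tape_measure from where it was at the start of the episode above 0.04 m).
It fails at once if the pine block was shoved (over 40 mm) (distance of pine_block from where it was at the start of the episode above 0.04 m).
It fails at once if the tape measure was tipped over (angle between tape_measure's own z axis and vertical above 0.7 rad).
It fails at once if the pine block was tipped over (angle between pine_block's own z axis and vertical above 0.7 rad).
It also fails if it takes over 53 s, if anything falls off the work surface, if the arm or the gripper's body presses on something with over 40 N, if the wrist force passes 120 N, or if a joint passes its speed limit or range.

## Working session

There is one attempt and no reset: what is moved stays moved. The work goes in short steps, each a Python script; the robot and the scene stay as the last script left them, time stands still between calls to the robot, and variables do not carry over. Pictures are saved under pics/ and viewed, at most 10 in all, crops included, and the job is handed in when it is done.

```bash
mkdir -p pics; ls; cat > h.py <<'E'
import numpy as np, cv2
from station import robot
def snap(n,f=None):
    ci=robot.camera_info(n); p,d=robot.snapshot(n)
    if f: cv2.imwrite('pics/'+f,p[:,:,::-1])
    return p,d,ci
def cloud(d,ci,mask=None):
    m=(d>0) if mask is None else (mask&(d>0))
    v,u=np.nonzero(m); K=np.array([[ci['fx'],0,ci['cx']],[0,ci['fy'],ci['cy']],[0,0,1.]])
    n=cv2.undistortPoints(np.stack([u,v],1).astype(np.float32)[:,None],K,np.array(ci['distortion'],float))[:,0]
    z=d[v,u]; P=np.c_[n*z[:,None],z]; V=np.array(ci['view'])
    return (P-V[:3,3])@V[:3,:3], u, v
E
python3 - <<'E'
from h import *
for n in ['top','scene']:
    p,d,ci=snap(n,n+'0.png'); print(n,np.round(np.linalg.inv(np.array(ci['view']))[:3,3],3))
    for l in ['parts_box','sanding_block','ply_panel','offcut_wedge','lid_rest','box_lid','pencil','tape_measure','pine_block']:
        for r in robot.trace(l,n)[:3]:
            P,u,v=cloud(d,ci,r['mask'])
            if len(P)==0: continue
            zt=np.percentile(P[:,2],95); T=P[P[:,2]>zt-.008]
            c,s,a=cv2.minAreaRect(T[:,:2].astype(np.float32)*1000)
            print(l,round(r['confidence'],2),np.round(r['bbox']),'ztop',round(zt,3),'c',np.round(c),np.round(s),round(a,1))
print(robot.get_state()['time'])
E
```

```text
pics
top [ 0.284 -0.02   1.413]
parts_box 0.97 [308. 199.  67.  89.] ztop 0.059 c [522.  48.] [225. 145.] 11.7
parts_box 0.73 [302. 180.  40.  31.] ztop 0.046 c [575.  58.] [ 64. 108.] 11.5
sanding_block 0.79 [302. 178.  39.  30.] ztop 0.046 c [575.  58.] [ 64. 107.] 11.5
ply_panel 0.8 [310. 219.  52.  35.] ztop 0.02 c [469.  35.] [ 81. 115.] 12.4
ply_panel 0.58 [469. 210.  35.  32.] ztop 0.01 c [ 506. -404.] [60. 83.] 53.2
offcut_wedge 0.77 [305. 178.  44.  23.] ztop 0.068 c [573.  55.] [ 42. 108.] 9.3
lid_rest 0.97 [193. 200.  84. 115.] ztop 0.047 c [510. 355.] [ 39. 308.] 80.4
lid_rest 0.65 [193. 199.  70.  88.] ztop 0.069 c [510. 354.] [ 24. 110.] 80.8
box_lid 0.66 [194. 200.  70.  84.] ztop 0.069 c [510. 354.] [ 24. 110.] 80.8
pencil 0.82 [252. 201.  14.  55.] ztop 0.014 c [517. 202.] [ 14. 159.] 86.5
tape_measure 0.75 [252. 146.  33.  23.] ztop 0.067 c [663. 208.] [48. 33.] 79.1
scene [-0.089  0.573  0.927]
parts_box 0.61 [310. 219.  93.  78.] ztop 0.056 c [521.  49.] [226. 150.] 12.9
sanding_block 0.78 [295. 215.  39.  24.] ztop 0.042 c [552.  66.] [116.  57.] 69.9
ply_panel 0.81 [326. 229.  38.  30.] ztop 0.016 c [472.  42.] [ 72. 122.] 11.1
offcut_wedge 0.79 [298. 204.  29.  31.] ztop 0.065 c [573.  56.] [ 43. 112.] 11.3
box_lid 0.92 [220. 286.  94.  94.] ztop 0.068 c [510. 357.] [ 22. 111.] 80.9
pencil 0.77 [269. 257.  35.  38.] ztop 0.011 c [514. 202.] [ 17. 157.] 85.6
tape_measure 0.94 [234. 219.  28.  24.] ztop 0.064 c [665. 212.] [50. 37.] 77.6
pine_block 0.65 [302. 279.  25.  37.] ztop 0.076 c [379. 193.] [44. 44.] 68.8
1.0
```

```bash
python3 - <<'E'
from h import *
t=cv2.imread('pics/top0.png'); cv2.imwrite('pics/topc.png',cv2.resize(t[100:300,130:530],None,fx=2,fy=2,interpolation=cv2.INTER_CUBIC))
s0=robot.get_state(); print(s0['eef_rot'])
C=np.linalg.inv(np.array(robot.camera_info('wrist')['view'])); print(C.round(3))
for y in (0,11.7-180,11.7,101.7,-78.3,80.8,-99.2,-9.2):
    for p in ([.573,.055,.2],[.51,.355,.2],[.52,.048,.2]): print(y,p,np.round(robot.inverse_kinematics(p,[180,0,y]) if robot.inverse_kinematics(p,[180,0,y]) is not None else np.nan,0))
E
```

```text
[1.79997555e+02 4.19115594e-04 2.47400051e+01]
[[ 0.419 -0.862 -0.285  0.306]
 [-0.908 -0.397 -0.132 -0.465]
 [ 0.     0.314 -0.949  0.385]
 [ 0.     0.     0.     1.   ]]
0 [0.573, 0.055, 0.2] [-6. 26. 74. -0. 80. 84.]
0 [0.51, 0.355, 0.2] [ 24.  31.  66.  -0.  83. 114.]
0 [0.52, 0.048, 0.2] [-8. 21. 83. -0. 77. 82.]
-168.3 [0.573, 0.055, 0.2] [  -6.   26.   74.    0.   80. -108.]
-168.3 [0.51, 0.355, 0.2] [ 24.  31.  66.   0.  83. -78.]
-168.3 [0.52, 0.048, 0.2] [  -8.   21.   83.    0.   77. -109.]
11.7 [0.573, 0.055, 0.2] [-6. 26. 74. -0. 80. 72.]
11.7 [0.51, 0.355, 0.2] [ 24.  31.  66.  -0.  83. 102.]
11.7 [0.52, 0.048, 0.2] [-8. 21. 83. -0. 77. 71.]
101.7 [0.573, 0.055, 0.2] [ -6.  26.  74.   0.  80. -18.]
101.7 [0.51, 0.355, 0.2] [24. 31. 66. -0. 83. 12.]
101.7 [0.52, 0.048, 0.2] [ -8.  21.  83.   0.  77. -19.]
-78.3 [0.573, 0.055, 0.2] [ -6.  26.  74.  -0.  80. 162.]
-78.3 [0.51, 0.355, 0.2] nan
-78.3 [0.52, 0.048, 0.2] [ -8.  21.  83.  -0.  77. 161.]
80.8 [0.573, 0.055, 0.2] [-6. 26. 74. -0. 80.  3.]
80.8 [0.51, 0.355, 0.2] [24. 31. 66. -0. 83. 33.]
80.8 [0.52, 0.048, 0.2] [-8. 21. 83. -0. 77.  1.]
-99.2 [0.573, 0.055, 0.2] nan
-99.2 [0.51, 0.355, 0.2] [  24.   31.   66.    0.   83. -147.]
-99.2 [0.52, 0.048, 0.2] nan
-9.2 [0.573, 0.055, 0.2] [-6. 26. 74. -0. 80. 93.]
-9.2 [0.51, 0.355, 0.2] [ 24.  31.  66.  -0.  83. 123.]
-9.2 [0.52, 0.048, 0.2] [-8. 21. 83. -0. 77. 91.]
```

View pics/topc.png

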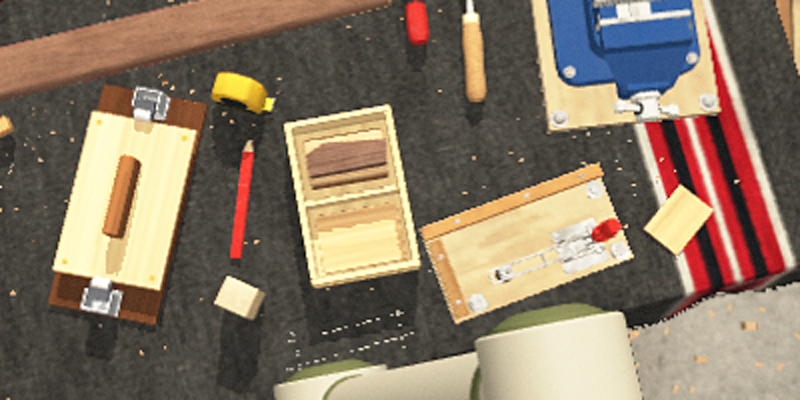

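```bash
cat >> h.py <<'E'
def rect(P):
    zt=np.percentile(P[:,2],95); T=P[abs(P[:,2]-zt)<.006]
    zt=np.median(T[:,2]); T=T[abs(T[:,2]-zt)<.004]
    c,s,a=cv2.minAreaRect(T[:,:2].astype(np.float32)*1000); return round(zt,4),np.round(c,1),np.round(s,1),round(a,1)
def look(labels,f):
    p,d,ci=snap('wrist',f)
    for l in labels:
        for r in robot.trace(l,'wrist')[:2]:
            P,u,v=cloud(d,ci,r['mask'])
            if len(P)>50: print(l,round(r['confidence'],2),np.round(r['bbox']),rect(P))
    return p,d,ci
E
python3 - <<'E'
from h import *
robot.servo_line([.23,-.5,.36],speed=.25)
robot.move_to([.53,.04,.3],[180,0,101.7])
p,d,ci=look(['parts_box','sanding_block','ply_panel','offcut_wedge'],'w1.png')
np.savez('w1.npz',d=d); print(robot.get_state()['time'])
P,u,v=cloud(d,ci)
print('rim'); 
m=(abs(P[:,2]-.056)<.006)&(abs(P[:,0]-.52)<.16)&(abs(P[:,1]-.048)<.12); print(rect(P[m]),m.sum())
E
```

```text
parts_box 0.79 [315. 146. 206. 132.] (np.float64(0.0565), array([523.8,  47. ]), array([224.5, 146.3]), 12.1)
sanding_block 0.69 [362. 142.  59.  92.] (np.float64(0.0417), array([577.3,  58.5]), array([ 62.2, 109.6]), 11.1)
ply_panel 0.77 [251. 388.  47.  24.] (np.float64(0.0052), array([ 496.9, -378. ]), array([72.9, 41.9]), 12.1)
ply_panel 0.57 [268. 140.  68.  92.] (np.float64(0.0146), array([470.8,  35.2]), array([ 80.1, 114.6]), 11.5)
offcut_wedge 0.88 [363. 150.  46. 102.] (np.float64(0.0641), array([575. ,  55.4]), array([ 40.6, 108.3]), 11.4)
4.1
rim
(np.float64(0.0566), array([516.5,  81.8]), array([225.3, 217.7]), 11.6) 5120
```

View pics/w1.png

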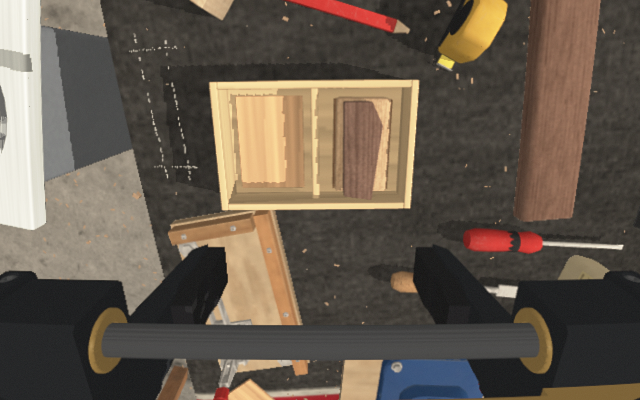

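```bash
python3 - <<'E'
from h import *
S=lambda t:(lambda s:print(t,round(s['time'],2),np.round(s['eef_pos'],4),np.round(s['ft_force'],1),round(s['opening'],4),round(s['grip_force'],1)))(robot.get_state())
robot.set_gripper(.053,20)
robot.move_to([.575,.055,.12],[180,0,101.6])
robot.servo_line([.575,.055,.0445],speed=.08); S('down')
robot.set_gripper(.03,20); S('grip')
robot.servo_line([.575,.055,.12],speed=.12); S('up')
robot.servo_line([.4702,.0362,.12],rot=[180,0,101.9],speed=.15)
p,d,ci=look(['offcut_wedge'],'w2.png')
S('over')
E
```

```text
down 6.63 [0.5753 0.055  0.045 ] [0.2 0.1 0.6] 0.0531 0.0
grip 6.99 [0.5751 0.055  0.0449] [-1.3 -0.5  3.6] 0.0387 19.9
up 7.78 [0.5746 0.055  0.1193] [-0.1 -1.  -1.2] 0.039 19.8
offcut_wedge 0.64 [322. 268. 110. 242.] (np.float64(0.1392), array([473.7,  36.2]), array([ 41.2, 110. ]), 12.3)
over 8.73 [0.4709 0.0362 0.1199] [ 1.2 -0.3 -0.4] 0.039 19.8
```

View pics/w2.png

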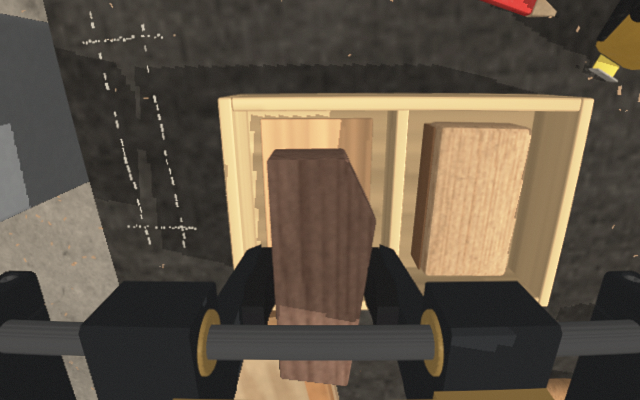

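```bash
python3 - <<'E'
from h import *
S=lambda t:(lambda s:print(t,round(s['time'],2),np.round(s['eef_pos'],4),np.round(s['ft_force'],1),round(s['opening'],4),round(s['grip_force'],1)))(robot.get_state())
robot.servo_line([.4702,.0362,.03],speed=.12); S('mid')
for z in (.025,.0215,.0195,.018,.0168):
    robot.servo_line([.4702,.0362,z],speed=.04); S(z)
    if robot.get_state()['ft_force'][2]>4: break
robot.set_gripper(.052,20); S('rel'); robot.wait(.15)
robot.servo_line([.4702,.0362,.13],speed=.15); S('up')
p,d,ci=look(['parts_box','offcut_wedge','ply_panel','sanding_block'],'w3.png')
robot.servo_line([.48,.12,.25],speed=.3)
robot.set_gripper(.06,40)
robot.move_to([.47,.355,.22],[180,0,-9.2])
p,d,ci=look(['box_lid','lid_rest'],'w4.png'); S('lid')
P,u,v=cloud(d,ci)
for z in (.070,.034,.0445):
    m=(abs(P[:,2]-z)<.004)&(abs(P[:,0]-.51)<.17)&(abs(P[:,1]-.355)<.1); print(z,cv2.minAreaRect(P[m][:,:2].astype(np.float32)*1000),m.sum())
E
```

```text
mid 9.63 [0.4706 0.0362 0.0304] [0.7 0.7 0.4] 0.0383 19.8
0.025 9.91 [0.4702 0.0362 0.0251] [ 0.9  0.2 -1. ] 0.0387 19.8
0.0215 10.16 [0.4701 0.0362 0.0214] [ 0.4 -0.7 -0.9] 0.0385 19.8
0.0195 10.41 [0.4702 0.0362 0.0194] [-0.1 -0.3 -0.7] 0.0391 19.8
0.018 10.66 [0.4701 0.0362 0.0179] [-0.3  0.5 -0.3] 0.0384 19.8
0.0168 10.91 [0.4703 0.0362 0.0173] [-1.6 -0.6  7. ] 0.039 19.9
rel 11.31 [0.4702 0.0362 0.0167] [ 0.1 -0.4 -0.8] 0.0516 0.0
up 12.37 [0.4698 0.0363 0.1293] [-0.1  0.  -0.5] 0.052 0.0
parts_box 0.64 [405. 199. 360. 211.] (np.float64(0.0565), array([524.2,  47.7]), array([225.1, 146.4]), 12.2)
parts_box 0.53 [319. 187. 111. 141.] (np.float64(0.0147), array([470.5,  34.9]), array([ 79.5, 114.7]), 12.1)
offcut_wedge 0.8 [324. 194.  63. 149.] (np.float64(0.0367), array([472.7,  36.1]), array([ 41.3, 109.8]), 12.3)
offcut_wedge 0.51 [406. 199. 362. 211.] (np.float64(0.0565), array([524.2,  48.4]), array([225.1, 146.4]), 12.7)
ply_panel 0.8 [317. 186. 109. 142.] (np.float64(0.0147), array([470.4,  34.9]), array([ 79.4, 114.7]), 12.1)
sanding_block 0.56 [469. 195. 115. 149.] (np.float64(0.042), array([577.4,  58.4]), array([ 62.3, 109.5]), 11.3)
box_lid 0.72 [312. 120. 170. 237.] (np.float64(0.0704), array([511.1, 355.9]), array([ 21.7, 109.3]), 81.0)
box_lid 0.53 [309. 257. 132.  42.] (np.float64(0.0465), array([380.9, 379.3]), array([36., 46.]), 81.7)
lid_rest 0.89 [309. 260. 133.  42.] (np.float64(0.0464), array([380.9, 379.3]), array([36., 46.]), 81.7)
lid 15.78 [0.4701 0.3548 0.2201] [-0.2 -0.7  0.2] 0.0598 0.0
0.07 ((511.1029052734375, 355.91534423828125), (21.694299697875977, 109.38142395019531), 81.00886535644531) 3274
0.034 ((489.7821044921875, 358.68817138671875), (146.6533966064453, 263.6174621582031), 80.79560089111328) 33760
0.0445 ((380.9967346191406, 379.310546875), (36.05855178833008, 45.96539306640625), 80.65170288085938) 934
```

View pics/w4.png

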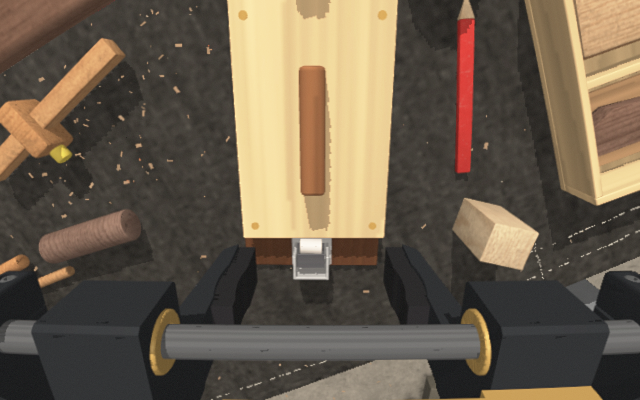

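View pics/w3.png

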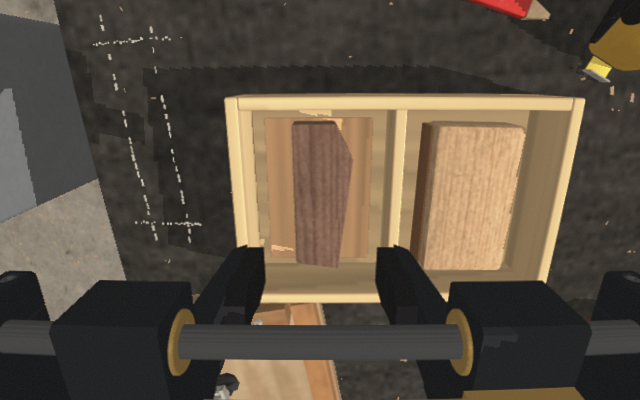

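```bash
python3 - <<'E'
from h import *
S=lambda t:(lambda s:print(t,round(s['time'],2),np.round(s['eef_pos'],4),np.round(s['ft_force'],1),round(s['opening'],4),round(s['grip_force'],1)))(robot.get_state())
robot.move_to([.45,.035,.28],[180,0,12]); robot.wait(.1)
for i in range(2):
    look(['parts_box','sanding_block','offcut_wedge'],'w5.png'); 
S('box')
robot.move_to([.47,.354,.2],[180,0,-9.1]); robot.wait(.1)
look(['box_lid'],'w6.png'); S('lid')
E
```

```text
parts_box 0.62 [324. 102. 152. 200.] (np.float64(0.0565), array([510.3,  44.3]), array([195.9, 146.6]), 12.5)
sanding_block 0.7 [326.  37. 108.  72.] (np.float64(0.042), array([577.9,  57.9]), array([ 62.4, 110.2]), 11.4)
offcut_wedge 0.91 [324. 137. 102.  40.] (np.float64(0.0367), array([473.3,  36. ]), array([ 41.4, 108.6]), 11.9)
parts_box 0.86 [324. 100. 151. 195.] (np.float64(0.0565), array([510.2,  44.6]), array([194.5, 146.4]), 12.2)
offcut_wedge 0.88 [325. 137. 101.  45.] (np.float64(0.0366), array([473. ,  36.1]), array([ 41.4, 107.8]), 11.5)
box 17.52 [0.45   0.0351 0.28  ] [0.8 0.9 0.8] 0.06 0.0
box_lid 0.56 [309. 125. 176. 244.] (np.float64(0.0704), array([511.5, 355.6]), array([ 21.6, 108.7]), 80.5)
box_lid 0.41 [587. 108. 106. 215.] (np.float64(0.0562), array([494.2, 101.9]), array([189.7,  32.5]), 13.5)
lid 18.97 [0.4705 0.3532 0.2004] [-0.5 -0.9 -0.4] 0.0601 0.0
```

View pics/w5.png

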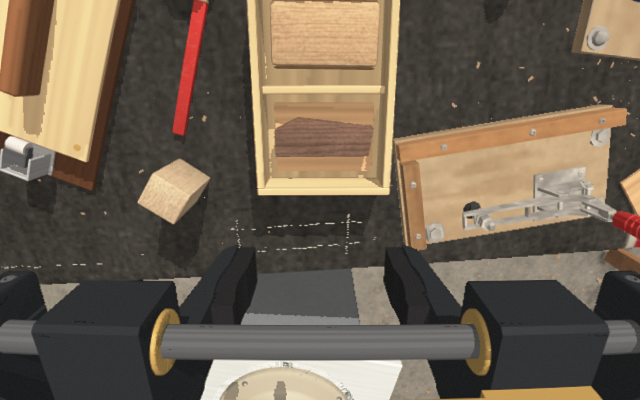

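```bash
python3 - <<'E'
from h import *
S=lambda t:(lambda s:print(t,round(s['time'],2),np.round(s['eef_pos'],4),np.round(s['ft_force'],1),np.round(s['wrist_torque'],2),round(s['opening'],4),round(s['grip_force'],1)))(robot.get_state())
robot.move_to([.5088,.3555,.12],[180,0,-9.2])
robot.servo_line([.5088,.3555,.0385],speed=.1); S('down')
robot.set_gripper(.01,60); S('grip')
for z in (.043,.048,.055,.09):
    robot.servo_line([.5088,.3555,z],speed=.04); S(z)
robot.servo_line([.5088,.3555,.17],speed=.15)
robot.servo_line([.5217,.0477,.17],rot=[180,0,12.1],speed=.15); robot.wait(.2)
look(['box_lid'],'w7.png'); S('over')
p,d,ci=snap('wrist'); P,u,v=cloud(d,ci)
for dz in (.0325,-.0035):
    z=.17+dz
    m=(abs(P[:,2]-z)<.006)&(abs(P[:,0]-.52)<.17)&(abs(P[:,1]-.05)<.12); print(dz,np.median(P[m][:,2]),cv2.minAreaRect(P[m][:,:2].astype(np.float32)*1000),m.sum())
    A=np.c_[P[m][:,:2],np.ones(m.sum())]; print(np.linalg.lstsq(A,P[m][:,2],rcond=None)[0])
E
```

```text
down 20.38 [0.5092 0.3557 0.0393] [-0.4  0.9  0.4] [0.08 0.01 0.01] 0.06 0.0
grip 21.05 [0.5088 0.3555 0.0386] [-0.4 -0.7  0.7] [-0.04  0.05  0.02] 0.0213 60.0
0.043 21.32 [0.5085 0.3553 0.0427] [-0.2 -0.7 -4.7] [-0.1   0.01 -0.02] 0.0214 60.0
0.048 21.59 [0.5089 0.3553 0.0485] [-0.4 -2.  -2.1] [-0.35  0.15  0.01] 0.0213 60.0
0.055 21.92 [0.5091 0.3559 0.0557] [-0.8  1.   1.4] [ 0.12 -0.03 -0.01] 0.0214 60.0
0.09 22.94 [0.5086 0.3554 0.0897] [ 0.3  0.  -3.4] [-0.02  0.03 -0.01] 0.0218 60.0
box_lid 0.71 [318. 200. 371. 398.] (np.float64(0.2019), array([527.5,  41.1]), array([106.7,  37.5]), 12.3)
over 26.12 [0.5217 0.0479 0.17  ] [-0.   0.3 -3.9] [ 0.07 -0.02 -0.03] 0.0216 60.0
0.0325 0.2018784998373334 ((526.3966064453125, 46.48906326293945), (107.47999572753906, 51.08266830444336), 26.57248878479004) 13003
[-0.00411306 -0.00039927  0.20397714]
-0.0035 0.16613301638768058 ((534.0665283203125, 50.23592758178711), (203.3837890625, 146.52378845214844), 12.13642692565918) 85628
[-1.34461919e-04 -2.41183677e-04  1.66232897e-01]
```

View pics/w7.png

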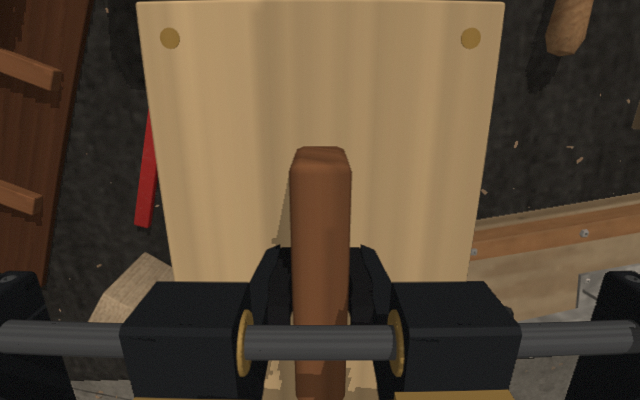

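```bash
python3 - <<'E'
from h import *
def S(t):
    s=robot.get_state(); print(t,round(s['time'],2),np.round(s['eef_pos'],4),np.round(s['ft_force'],1),np.round(s['wrist_torque'],2)); return s['ft_force'][2]
x,y=.5221,.0474
robot.servo_line([x,y,.078],speed=.1); S('pre')
for z in (.075,.073,.0715,.070,.0685,.0672,.0663,.0655):
    robot.servo_line([x,y,z],speed=.03); robot.wait(.05)
    if S(z)>8: break
E
```

```text
pre 27.24 [0.5224 0.0474 0.0785] [ 0.4  0.1 -2.8] [0.03 0.03 0.01]
0.075 27.54 [0.5221 0.0474 0.0751] [ 0.2 -0.4 -1.8] [0.01 0.05 0.02]
0.073 27.84 [0.5221 0.0474 0.0729] [-0.3 -0.3 -3.6] [ 0.09  0.05 -0.06]
0.0715 28.14 [0.5221 0.0474 0.0715] [ 0.1 -0.4 -3.3] [ 0.    0.01 -0.02]
0.07 28.44 [0.5221 0.0474 0.0699] [ 0.  -0.3 -3. ] [0.05 0.02 0.06]
0.0685 28.74 [0.5221 0.0474 0.0684] [ 0.2 -0.4 -3.8] [-0.04  0.01 -0.01]
0.0672 29.04 [0.5221 0.0474 0.0672] [-0.6  0.5 -2.7] [-0.03  0.    0.03]
0.0663 29.34 [0.5222 0.0474 0.0665] [-0.5  0.7  1.4] [0.05 0.17 0.04]
0.0655 29.64 [0.5222 0.0474 0.0665] [-3.4 -0.2  9.9] [-0.02  0.58 -0.01]
```

Went home with no side force, contact at the expected height (0.0665). Release, retreat and check.

```bash
python3 - <<'E'
from h import *
robot.set_gripper(.05,20)
robot.servo_line([.5221,.0474,.17],speed=.15)
robot.move_to([.43,.03,.30],[180,0,12]); robot.wait(.1)
p,d,ci=look(['box_lid'],'w8.png'); P,u,v=cloud(d,ci)
m=(abs(P[:,2]-.062)<.006)&(abs(P[:,0]-.52)<.14)&(abs(P[:,1]-.05)<.11)
A=np.c_[P[m][:,:2],np.ones(m.sum())]; print(np.median(P[m][:,2]),np.linalg.lstsq(A,P[m][:,2],rcond=None)[0],cv2.minAreaRect(P[m][:,:2].astype(np.float32)*1000))
s=robot.get_state();print(s['time'],s['ft_force'])
E
```

```text
box_lid 0.91 [321.  89. 149. 174.] (np.float64(0.0984), array([524.8,  47.8]), array([109.8,  21.6]), 11.7)
0.06267430491573978 [ 0.00046299 -0.00031558  0.0624583 ] ((501.39190673828125, 42.6105842590332), (174.9675750732422, 146.49571228027344), 11.939932823181152)
31.9667 [-0.45614333  0.30116485  0.67196148]
```

View pics/w8.png

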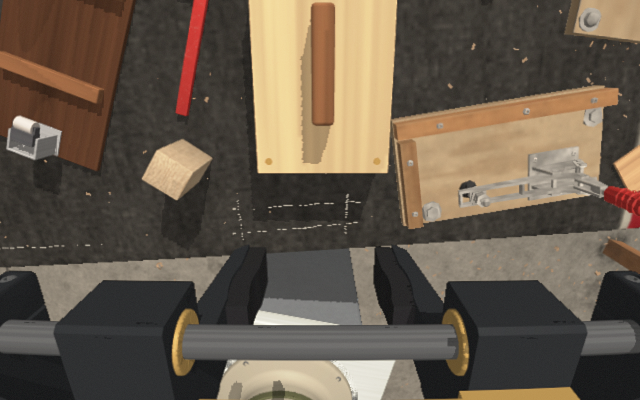

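The picture shows the lid flat on the box: handle at pixel (322,63), near edge at row 172. Its top is at 62.7 mm against 62 mm expected, and its slope is about 0.0005. The pencil and pine block are where they were.

```bash
python3 -c "
from station import robot
print(robot.job_done())"
```

```text
the job is handed in; nothing more can be done
None
```

The walnut offcut lies flat on the panel in its bay, the lid is seated level on the box within about 1 mm by the camera, and the job was handed in at about 32 s; no verdict was returned.

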